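# Set the sample-prep tray in order after a knock

## Robot

A 6-joint arm with a two-finger parallel gripper is mounted at the origin on the work surface. World frame = base frame: x ahead of the robot, y to its left, z up, the work surface at z = 0. Lengths are in m, angles in rad, forces in N, time in s.
With the tool pointing down it reaches from about 0.4 to 0.925 m from the base axis. Payload 3.4 kg.
Tool frame: the origin (TCP) lies between the finger pads; the fingertips stand 25 mm ahead of it and the grasp point (between the pads) lies 6 mm ahead of it (arm.tcp_to_tips is the distance from the TCP to the fingertips, in m); z points along the fingers, y is the line along which they close (so a half turn about z gives the same grasp; the last joint's range is limited). The gripper opens to 85 mm and grips with 20 to 120 N. Pads are 22 mm wide; open, the fingers measure 114 mm over their backs; the gripper's body (76 mm by 85 mm) begins 54 mm behind the grasp point. The pads swing forward as they close: fully open they stand 13 mm farther back than shut.
Start: joints at [-1.262, 0.307, 1.506, -0, 1.328, -0.073], TCP at [0.214, -0.534, 0.256] pointing down, gripper open.
Joint ranges: [-3.12, 3.12], [-1.05, 2.28], [0.14, 2.33], [-1.42, 4.57], [0.1, 2.73], [-2.68, 2.68]. Speed limits (rad/s): [2.57, 2.57, 3.14, 3.14, 3.14, 3.14].

## Interface

Orientations are given as a unit quaternion [x, y, z, w].
In Python, from station import arm, sensors, imaging, order gives the robot as it stands. Calls block until the motion is done:
- arm.move_ptp(position, orientation): joint-space move of the TCP to a pose.
- arm.servo_line(position, rot=None, v=0.15): straight line of the TCP; rot=None keeps the orientation; v is the mean speed in m/s.
- arm.movej(angles): joint-space move.
- arm.command_gripper(opening, squeeze=None): opening from 0.0 (shut) to 1.0 (fully open); squeeze is the grip in N (None keeps the last); returns when the fingers have stopped.
- arm.hold(seconds).
- arm.solve_ik(position, orientation): joint angles nearest the present ones, or None.
- sensors.get_state(): the state.
- imaging.grab_frame(name): name is "scene" or "top" or "wrist"; returns a dict with "pixels" (420x560x3 uint8, red, green, blue), "z_map" (420x560 float32, m along the optical axis (not along the pixel's ray), 0 where there is no reading), "mtx" (3x3 intrinsics, pixels), "k1" (the pictures are not rectified: a ray, as slopes to the right and down, at radius r is drawn at 1 + k1 r^2 times it, then the intrinsics apply), "extrinsics" (4x4, takes a point from world to camera coordinates); the wrist camera has in their place "hand_eye" (4x4, takes a point from camera to tool coordinates, whose origin is the TCP and whose axes are the flange's). Camera axes: x right, y up, looking along -z (the intrinsics and any distortion apply to the point x, -y, -z); pixel columns grow to the right and rows downward; lengths in m; the calibration is good to about 2 mm. A picture is of the moment at which its call begins: read the wrist's pose just before it.
A pose or a line that the arm cannot do raises arm.PlanningError and nothing moves.
- order.finish_job(): hands the job in; it is judged then, once.
The state is a dict: "time_s": time; "joint_pos": joint angles; "joint_velocities": joint speeds; "joint_torque": joint torques, N m; "tcp_pos": TCP position; "tcp_rot": TCP orientation; "force": force on the tool from outside, world axes, zero at the start; "wrist_torque": the same for the moment, N m; "finger_gap": opening from 0.0 (shut) to 1.0 (fully open); "finger_force": force on a finger pad.
Only numpy, scipy, OpenCV 4.12 (cv2) and the standard library are available. Lean on these libraries where they do the work, as an engineer would, in place of code of your own. Each camera call takes 0.05 s, during which the arm holds its last target. There are 200 camera calls.

## Task

Things were knocked over at the sample-prep bench: first stand the fallen measuring cylinder upright on its foot in the free part of the round steel tray. Then right the fallen beaker and nest it, mouth up and fully home, in the beaker that stands in the tray, and last nest the other standing beaker in that one, so that the tray holds the upright cylinder and one straight stack of three beakers. Leave the amber bottle, the jar and the blue tip box where they are.

Things in the scene. Friction and masses are not known exactly. Their poses are not given: they have to be found in the camera images.
- cylinder: fallen measuring cylinder, white plastic, 170 mm tall, 120 g: hexagonal foot 64 mm across flats, 8 mm thick; cone to 20 mm; straight tube of diameter 30 mm up to 162 mm; rim bead of diameter 34 mm. Origin at the centre of the foot's underside, +z along the tube to the mouth. It starts lying on a flat of its foot and its rim, left or right of the tray, mouth roughly away from the robot
- beaker_fallen: tapered white plastic beaker (three alike), 90 mm tall, outer diameter 46 mm at base, 64 mm at rim, wall 3 mm, 60 g. Origin at the centre of its underside, +z along its axis to the open rim. Four ribs inside stop the next beaker: nested home, its underside is 42 mm above the outer one's. Starts lying on its side on the bench, across the tray from the cylinder, mouth roughly away from the robot
- beaker_standing: tapered white plastic beaker (three alike), 90 mm tall, outer diameter 46 mm at base, 64 mm at rim, wall 3 mm, 60 g. Origin at the centre of its underside, +z along its axis to the open rim. Four ribs inside stop the next beaker: nested home, its underside is 42 mm above the outer one's. Starts standing upright on the bench, outside the tray, nearer the robot, to the left or right
- beaker_tray: tapered white plastic beaker (three alike), 90 mm tall, outer diameter 46 mm at base, 64 mm at rim, wall 3 mm, 60 g. Origin at the centre of its underside, +z along its axis to the open rim. Four ribs inside stop the next beaker: nested home, its underside is 42 mm above the outer one's. Starts standing in the tray, off its centre, and becomes the bottom of the stack
- tray: round, fixed, shallow steel tray, outer diameter 260 mm, flat floor of diameter 246 mm with its top 4 mm above the bench, rim 12 mm high. Origin at the centre of its underside, on the bench
- amber_bottle: amber bottle, diameter 60 mm, 145 mm tall, standing; origin at the centre of its underside. Not to be disturbed
- jar: small glass jar with a blue lid, diameter 56 mm, 65 mm tall, behind the tray; origin at the centre of its underside. Not to be disturbed
- tip_box: blue closed pipette-tip box, 120 x 85 x 60 mm, behind the tray; origin at the centre of its underside. Not to be disturbed
Mind the look-alikes: they are no part of the job. Leave any red look-alike of the cylinder alone.

How it is judged:
On the way, in this order (a step that is already met when the one before it is completed fails the run):
1. the measuring cylinder stands upright in the tray, let go (angle between cylinder's own z axis and vertical below 0.06 rad and horizontal distance between cylinder and tray below 0.092 m and z of cylinder in the frame of tray between 0 and 0.009 m and contact force between cylinder and the fingers below 0.1 N and linear speed of cylinder below 0.02 m/s), for 0.2 s.
2. the fallen beaker is mouth up (in the gripper or standing) (angle between beaker_fallen's own z axis and vertical below 0.25 rad), for 0.1 s.
3. it is nested fully home in the beaker in the tray, let go (horizontal distance between beaker_fallen and beaker_tray below 0.008 m and z of beaker_fallen in the frame of beaker_tray between 0.03 and 0.048 m and angle between the z axis of beaker_fallen and the z axis of beaker_tray, either way round below 0.08 rad and angle between beaker_fallen's own z axis and vertical below 0.12 rad and contact force between beaker_fallen and the fingers below 0.1 N and linear speed of beaker_fallen below 0.02 m/s and angle between beaker_tray's own z axis and vertical below 0.06 rad and horizontal distance between beaker_tray and tray below 0.105 m and z of beaker_tray in the frame of tray below 0.009 m), for 0.2 s.
4. the other standing beaker is nested fully home in it, let go (horizontal distance between beaker_standing and beaker_fallen below 0.008 m and z of beaker_standing in the frame of beaker_fallen between 0.03 and 0.048 m and angle between the z axis of beaker_standing and the z axis of beaker_fallen, either way round below 0.08 rad and angle between beaker_standing's own z axis and vertical below 0.12 rad and contact force between beaker_standing and the fingers below 0.1 N and linear speed of beaker_standing below 0.02 m/s), for 0.2 s.
At the end, for the whole second after the job is handed in: Cylinder upright (0.06 rad) on the tray floor, centre within 92 mm of the tray's; tray beaker upright on the tray floor; fallen beaker nested in it, standing one in that: undersides 30 to 48 mm apart, centres within 8 mm, axes within 0.08 rad, 0.12 rad of vertical; all at rest, let go (all of step 1 and all of step 3 and all of step 4); the robot touches nothing.
It fails at once if a bystander (amber bottle, jar, tip box) is moved more than 30 mm or tipped over (distance of any of amber_bottle, jar, tip_box from where it was at the start of the episode above 0.03 m or angle between any of amber_bottle, jar, tip_box's own z axis and vertical above 0.4 rad).
It also fails if it takes over 72 s, if anything falls off the work surface, if the arm or the gripper's body presses on something with over 40 N, if the wrist force passes 120 N, or if a joint passes its speed limit or range.

## Working session

There is one attempt and no reset: what is moved stays moved. The work goes in short steps, each a Python script; the robot and the scene stay as the last script left them, time stands still between calls to the robot, and variables do not carry over. Pictures are saved under pics/ and viewed, at most 10 in all, crops included, and the job is handed in when it is done.

```bash
ls; mkdir -p pics; cat > h.py <<'E'
import numpy as np, cv2
from scipy.spatial.transform import Rotation as R
from station import arm, sensors, imaging, order
def unproj(f, pose=None):
    """world point for each pixel (HxWx3), nan where no depth"""
    K=f["mtx"]; z=f["z_map"].astype(float); h,w=z.shape
    u,v=np.meshgrid(np.arange(w),np.arange(h))
    x=(u-K[0][2])/K[0][0]; y=(v-K[1][2])/K[1][1]
    rd=np.hypot(x,y); r=rd.copy()
    for _ in range(20): r=rd/(1+f["k1"]*r*r)
    s=np.where(rd>0,r/np.maximum(rd,1e-9),1)
    P=np.stack([x*s*z,-y*s*z,-z],-1); P[z==0]=np.nan
    if "extrinsics" in f:
        E=np.linalg.inv(np.array(f["extrinsics"]))
    else:
        H=np.array(f["hand_eye"]); T=np.eye(4); T[:3,:3]=R.from_quat(pose[1]).as_matrix(); T[:3,3]=pose[0]; E=T@H
    return P@E[:3,:3].T+E[:3,3]
def save(f,name,crop=None,scale=1):
    im=np.asarray(f["pixels"])[:,:,::-1]
    if crop: im=im[crop[1]:crop[3],crop[0]:crop[2]]
    cv2.imwrite("pics/"+name,cv2.resize(im,None,fx=scale,fy=scale,interpolation=cv2.INTER_CUBIC))
E
python3 - <<'E'
from h import *
import pickle
fs={n:imaging.grab_frame(n) for n in("scene","top")}
pickle.dump(fs,open("f0.pkl","wb"))
a=np.vstack([np.asarray(fs[n]["pixels"]) for n in fs])
for n in fs: save(fs[n],n+"0.png",scale=1.4)
s=sensors.get_state(); print(s["time_s"],s["tcp_rot"],s["force"],s["finger_gap"])
print(np.linalg.inv(fs["top"]["extrinsics"])[:3,3],np.linalg.inv(fs["scene"]["extrinsics"])[:3,3],fs["top"]["k1"])
E
```

```text
pics
0.1 [ 9.81834261e-01  1.89738264e-01 -1.14817430e-04 -9.28043618e-04] [-0.98830378  0.17635611 -0.57055795] 0.9996777656271897
[ 0.34591175 -0.15317524  1.61148092] [ 1.24736464 -0.50736965  0.94409709] 0.04256444514514702
```

View pics/top0.png

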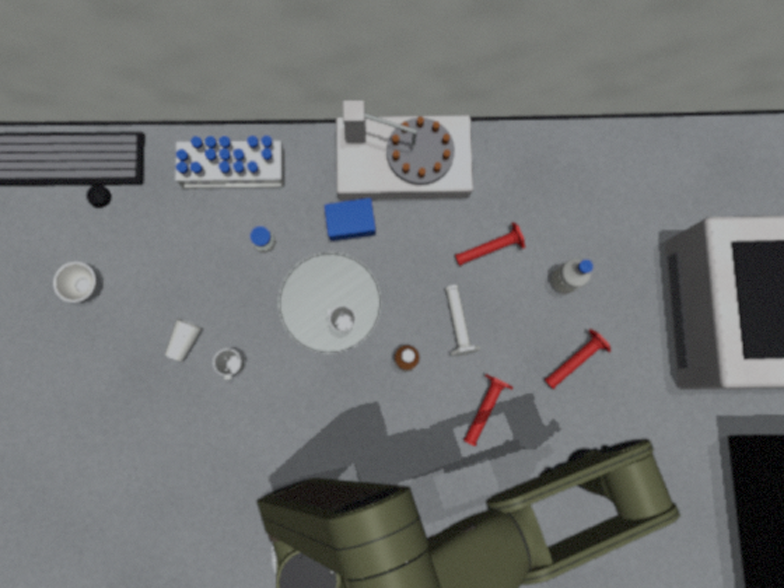

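View pics/scene0.png

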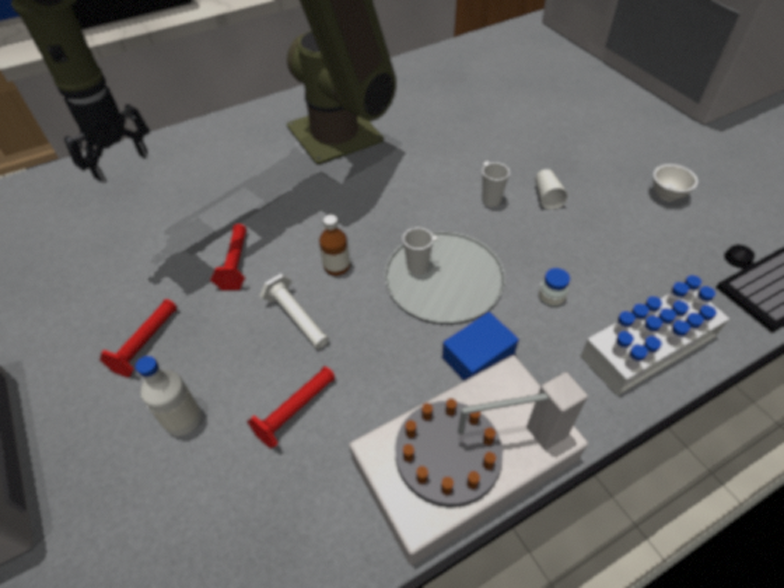

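The top view shows the white cylinder at about (458,320), foot at (463,350) and mouth at (452,288). Its look-alikes are red cylinders at (490,245), (487,410) and (578,360). The fallen beaker is at (182,340), the standing beaker at (228,362) and the tray beaker at (342,320); the bowl at (75,282) is another look-alike. I choose the white cylinder and the three tapered white beakers, and will check them in a crop.

```bash
python3 - <<'E'
from h import *
import pickle
fs=pickle.load(open("f0.pkl","rb"))
f=fs["top"]; W=unproj(f); px=np.asarray(f["pixels"])
def reg(n,c,zmin=.008,zmax=.3):
    u0,v0,u1,v1=[int(a/1.4) for a in c]
    P=W[v0:v1,u0:u1].reshape(-1,3); P=P[np.isfinite(P).all(1)&(P[:,2]>zmin)&(P[:,2]<zmax)]
    m=P[:,:2].mean(0); 
    u,s,vt=np.linalg.svd(P[:,:2]-m,full_matrices=False); d=(P[:,:2]-m)@vt.T
    print(n,len(P),"mean",m.round(4),"minmax",P.min(0).round(4),P.max(0).round(4),"ax",vt[0].round(3),d.min(0).round(3),d.max(0).round(3))
    return P,m,vt
reg("cyl",(440,278,480,362));reg("fallen",(155,312,210,368));reg("stand",(208,342,250,385),.03)
reg("standrim",(208,342,250,385),.08);reg("trayb",(322,298,362,342),.03);reg("traybrim",(322,298,362,342),.08)
reg("bottle",(390,340,422,374),.02);reg("jar",(245,222,278,255),.02);reg("box",(322,195,378,243),.03)
reg("red1",(450,220,530,268));reg("red2",(460,370,515,450))
print("floor",np.nanmedian(W[200:215,150:170,2]),np.nanmedian(W[190:200,240:260,2]))
# tray centre: rim pixels
mask=np.zeros(px.shape[:2],bool); mask[170:262,190:285]=1
m=mask&(W[...,2]>.009)&(W[...,2]<.016)
P=W[m]; c=np.c_[2*P[:,:2],np.ones(len(P))]; sol=np.linalg.lstsq(c,(P[:,:2]**2).sum(1),rcond=None)[0]
print("tray",len(P),sol[:2],np.sqrt(sol[2]+sol[0]**2+sol[1]**2))
a=px[190:280,100:360,::-1]; cv2.imwrite("pics/c1.png",cv2.resize(a,None,fx=3,fy=3,interpolation=cv2.INTER_CUBIC))
E
```

```text
cyl 488 mean [ 0.5327 -0.3495] minmax [ 0.4529 -0.3929  0.008 ] [ 0.6406 -0.3081  0.0699] ax [-0.989 -0.151] [-0.109 -0.04 ] [0.078 0.046]
fallen 447 mean [0.5026 0.3264] minmax [0.4554 0.2728 0.0082] [0.5745 0.3686 0.0688] ax [-0.909  0.418] [-0.081 -0.037] [0.048 0.063]
stand 227 mean [0.444  0.2133] minmax [0.4067 0.1733 0.0305] [0.4757 0.2395 0.0975] ax [0.563 0.826] [-0.037 -0.03 ] [0.027 0.035]
standrim 94 mean [0.4413 0.2089] minmax [0.4067 0.1733 0.0803] [0.4757 0.2395 0.0975] ax [-0.913 -0.409] [-0.034 -0.036] [0.035 0.029]
trayb 180 mean [ 0.5494 -0.0603] minmax [ 0.5115 -0.0942  0.0309] [ 0.5731 -0.0306  0.1   ] ax [-0.011  1.   ] [-0.034 -0.038] [0.03  0.024]
traybrim 88 mean [ 0.5467 -0.0594] minmax [ 0.5115 -0.0942  0.0804] [ 0.5731 -0.0306  0.1   ] ax [0.37  0.929] [-0.039 -0.034] [0.031 0.028]
bottle 269 mean [ 0.4428 -0.2153] minmax [ 0.4159 -0.245   0.0253] [ 0.4731 -0.1883  0.1511] ax [-0.794  0.608] [-0.033 -0.029] [0.026 0.028]
jar 229 mean [0.7488 0.1327] minmax [0.7244 0.1081 0.0209] [0.7786 0.1612 0.0707] ax [-1.    0.03] [-0.03  -0.028] [0.024 0.025]
box 929 mean [ 0.8002 -0.086 ] minmax [ 0.7492 -0.1528  0.03  ] [ 0.8615 -0.0227  0.0691] ax [ 0.394 -0.919] [-0.07  -0.057] [0.085 0.067]
red1 490 mean [ 0.7245 -0.4398] minmax [ 0.68   -0.5196  0.0081] [ 0.7998 -0.3354  0.0678] ax [ 0.33  -0.944] [-0.102 -0.046] [0.074 0.095]
red2 505 mean [ 0.3202 -0.4039] minmax [ 0.2269 -0.4734  0.0081] [ 0.4052 -0.3475  0.0711] ax [-0.89   0.456] [-0.079 -0.057] [0.092 0.069]
floor -0.002519598186293992 0.002451692376704173
tray 297 [ 0.60863379 -0.0205882 ] 0.1157356250983736
```

View pics/c1.png

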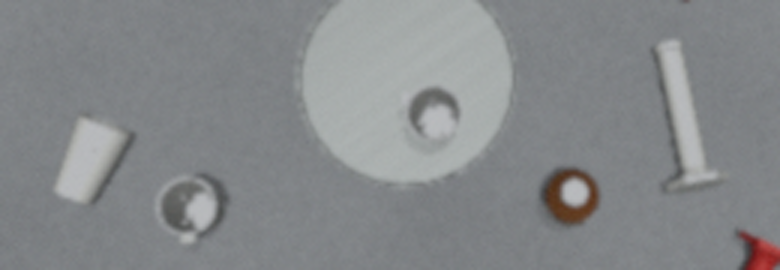

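The crop confirms the white cylinder at (685,115) and bottle at (572,195). It also shows the fallen beaker at (90,160), the standing one at (188,205) with its spout toward the robot, and the tray beaker at (434,115). Next I check which grasp tilts and place directions are reachable.

```bash
cat >> h.py <<'E'
def tool_q(z,y):
    z=np.array(z,float);z/=np.linalg.norm(z);y=np.array(y,float);y-=z*(y@z);y/=np.linalg.norm(y)
    return R.from_matrix(np.c_[np.cross(y,z),y,z]).as_quat()
def lying(az,t,s):   # grasp a lying object, axis azimuth az, tool tilted t back along the axis, y sign s
    a=np.array([np.cos(az),np.sin(az),0]); return tool_q(-np.array([0,0,1])*np.cos(t)-a*np.sin(t), s*np.cross([0,0,1],a))
def upright(psi,t,s): return lying_to_up(psi,t,s)
def lying_to_up(psi,t,s): # tool pose when the object stands; horizontal pointing psi
    h=np.array([np.cos(psi),np.sin(psi),0]); return tool_q(h*np.cos(t)-np.array([0,0,1])*np.sin(t), s*np.cross([0,0,1],h))
def tcp(grasp,q,d=.006): return np.array(grasp)-d*R.from_quat(q).as_matrix()[:,2]
E
python3 - <<'E'
from h import *
d=np.deg2rad
def ik(p,q):
    try: j=arm.solve_ik(tcp(p,q),q)
    except Exception as e: j=None
    return None if j is None else np.round(j,2)
for name,g,az,f in(("cyl",(.55,-.35,.025),d(9),(.635,.05,.11)),("bk",(.52,.318,.03),d(-25),(.547,-.06,.122))):
  for t in(0,20,40):
    for s in(1,-1):
      print(name,"t",t,"s",s,"grasp",ik(g,lying(az,d(t),s)))
      for psi in(-120,-90,-60,-30,0,30,60,90,120):
        j=ik(f,lying_to_up(d(psi),d(t),s))
        if j is not None: print("    psi",psi,j)
E
```

```text
cyl t 0 s 1 grasp [-0.63  0.63  1.58 -0.    0.93 -2.36]
    psi -120 [ 0.36  1.19  0.97 -0.97  2.27  0.82]
    psi -90 [ 0.51  1.07  1.37 -1.17  1.89  0.94]
    psi -30 [0.5  1.06 2.22 4.16 1.64 1.69]
    psi 60 [-0.59  1.    1.93  1.51  1.58  1.78]
    psi 90 [-0.5   1.05  1.5   1.14  1.84  2.1 ]
    psi 120 [-0.35  1.15  1.09  0.93  2.22  2.25]
cyl t 0 s -1 grasp [-0.63  0.63  1.58 -0.    0.93  0.78]
    psi -120 [ 0.36  1.19  0.97 -0.97  2.27 -2.32]
    psi -90 [ 0.51  1.07  1.37 -1.17  1.89 -2.2 ]
    psi -30 [ 0.5   1.06  2.22  4.16  1.64 -1.45]
    psi 60 [-0.59  1.    1.93  1.51  1.58 -1.37]
    psi 90 [-0.5   1.05  1.5   1.14  1.84 -1.04]
    psi 120 [-0.35  1.15  1.09  0.93  2.22 -0.89]
cyl t 20 s 1 grasp [-0.52  0.76  1.35 -0.22  1.32 -2.16]
    psi -120 [ 0.35  1.03  1.04 -0.75  2.06  0.88]
    psi -90 [ 0.48  0.9   1.41 -0.99  1.66  0.86]
    psi -60 [ 0.55  0.79  1.82 -1.37  1.28  1.02]
    psi -30 [0.45 0.76 2.21 4.17 1.13 1.42]
    psi 30 [-0.44  0.78  2.32  2.17  1.2   1.61]
    psi 60 [-0.55  0.77  1.94  1.4   1.26  2.02]
    psi 90 [-0.48  0.87  1.53  0.99  1.61  2.
[... 2821 characters left out ...]
.91]
    psi -90 [ 0.29  0.61  1.76 -0.88  1.26  0.79]
    psi -60 [ 0.3   0.5   2.07 -1.3   0.89  0.83]
    psi 30 [-0.67  0.46  2.24  1.54  0.79  2.16]
    psi 60 [-0.7   0.55  1.94  0.98  1.13  2.3 ]
    psi 90 [-0.61  0.66  1.63  0.68  1.48  2.24]
    psi 120 [-0.46  0.76  1.37  0.45  1.78  2.07]
bk t 40 s -1 grasp [0.24 0.83 1.35 0.42 1.54 2.11]
    psi -120 [ 0.19  0.72  1.47 -0.62  1.61 -2.24]
    psi -90 [ 0.29  0.61  1.76 -0.88  1.26 -2.35]
    psi -60 [ 0.3   0.5   2.07 -1.3   0.89 -2.32]
    psi 30 [-0.67  0.46  2.24  1.54  0.79 -0.98]
    psi 60 [-0.7   0.55  1.94  0.98  1.13 -0.84]
    psi 90 [-0.61  0.66  1.63  0.68  1.48 -0.9 ]
    psi 120 [-0.46  0.76  1.37  0.45  1.78 -1.07]
```

```bash
python3 - <<'E'
from h import *
import pickle
o={}
def look(n,x,y,z=.30):
    r=np.array([x,y,0])/np.hypot(x,y)
    q=tool_q([0,0,-1],r); arm.move_ptp([x,y,z],q); arm.hold(.15)
    s=sensors.get_state(); f=imaging.grab_frame("wrist"); o[n]=(f,(s["tcp_pos"],s["tcp_rot"])); print(n,s["time_s"],np.round(s["joint_pos"],2))
look("cyl",.53,-.35); look("tray",.55,-.05); look("bk",.48,.27)
pickle.dump(o,open("w.pkl","wb"))
print(o["cyl"][0]["hand_eye"])
cv2.imwrite("pics/w1.png",cv2.resize(np.vstack([np.hstack([o[n][0]["pixels"] for n in("cyl","tray")]),np.hstack([o["bk"][0]["pixels"],o["bk"][0]["pixels"]*0])])[:,:,::-1],(784,588),interpolation=cv2.INTER_AREA))
E
```

```text
cyl 1.625 [-0.65  0.36  1.31 -0.    1.47 -0.07]
tray 2.975 [-0.17  0.24  1.48 -0.    1.41 -0.08]
bk 4.4167 [ 0.43  0.24  1.49 -0.    1.41 -0.08]
[[-8.80880389e-04  9.63707725e-01  2.66958132e-01  6.65667391e-02]
 [ 9.99999556e-01  7.59769655e-04  5.56956668e-04  1.04375111e-04]
 [ 3.33916756e-04  2.66958504e-01 -9.63707967e-01 -1.17807359e-01]
 [ 0.00000000e+00  0.00000000e+00  0.00000000e+00  1.00000000e+00]]
```

View pics/w1.png

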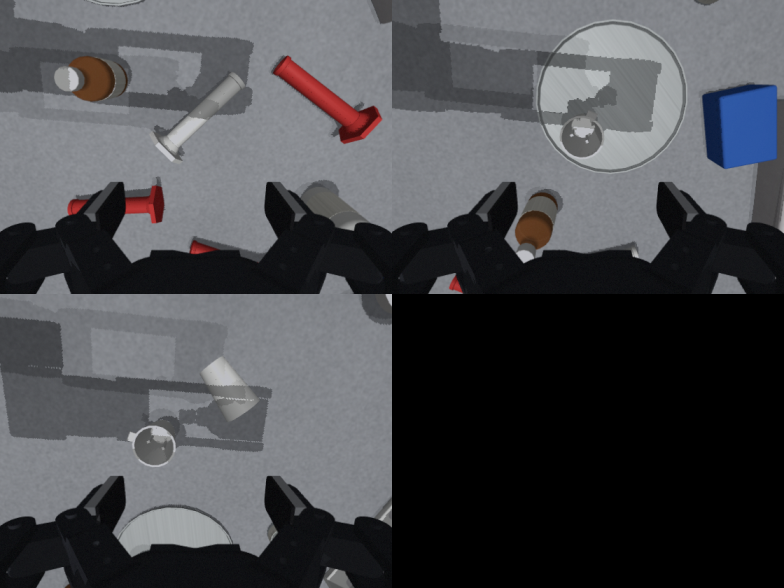

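The wrist views show the cylinder from foot (165,150) to mouth (235,80), the tray beaker rim at (582,135), the fallen beaker at (230,388) with its mouth at the lower right, and the standing beaker at (154,446) with its spout to the left. Next I fit surfaces of revolution to the depth points.

```bash
cat >> h.py <<'E'
from scipy.optimize import least_squares
BK=np.array([[0,0],[23,0],[32,90],[29,90],[20.3,3],[0,3]])/1000
CY=np.array([[0,0],[34,0],[34,8],[15,20],[15,162],[17,162],[17,170],[13,170],[13,140]])/1000
def pdist(r,z,poly):
    p=np.stack([r,z],-1)[:,None]; a=poly[:-1]; d=poly[1:]-a
    t=np.clip(((p-a)*d).sum(-1)/(d*d).sum(-1),0,1); return np.linalg.norm(p-a-t[...,None]*d,axis=-1).min(1)
def axis(az,e): return np.array([np.cos(az)*np.cos(e),np.sin(az)*np.cos(e),-np.sin(e)])
def fit(P,poly,x0,kind,z0):
    """kind 'up': params x,y,dz ; 'lie': x,y,az,dz with fixed pitch e=kind[1]; origin height z0"""
    def res(v):
        if kind=="up": o=np.array([v[0],v[1],z0+v[2]]); a=np.array([0,0,1.])
        else: o=np.array([v[0],v[1],z0+v[2]]); a=axis(v[3],kind[1])
        d=P-o; h=d@a; return pdist(np.linalg.norm(d-h[:,None]*a,axis=1),h,poly)
    s=least_squares(res,x0,loss="soft_l1",f_scale=.002,x_scale=.01)
    return s.x,np.median(np.abs(res(s.x)))
EC=np.arctan2(.015,.162); EB=-np.arctan2(.009,.09)
def pts(f,pose,c,rad,zmin,zmax=.25):
    W=unproj(f,pose).reshape(-1,3); W=W[np.isfinite(W).all(1)]
    W=W[(np.hypot(W[:,0]-c[0],W[:,1]-c[1])<rad)&(W[:,2]>zmin)&(W[:,2]<zmax)]
    return W[::max(1,len(W)//3000)]
E
python3 - <<'E'
from h import *
import pickle
o=pickle.load(open("w.pkl","rb"))
for n,c in(("cyl",(.48,-.30)),("tray",(.56,.08)),("bk",(.4,.3))):
    W=unproj(*o[n]); m=np.hypot(W[...,0]-c[0],W[...,1]-c[1])<.02; print("floor",n,np.nanmedian(W[m],0),np.nanstd(W[m][:,2]))
P=pts(*o["cyl"],(.545,-.35),.11,.010,.08); b=[]
for k in range(1): print("cyl",len(P),fit(P,CY,[.455,-.36,0,.15],("lie",EC),.032*np.cos(EC)))
P=pts(*o["bk"],(.505,.325),.085,.008,.08); print("fallen",len(P),fit(P,BK,[.465,.345,0,-.42],("lie",EB),.023))
P=pts(*o["bk"],(.444,.211),.055,.02); print("stand",len(P),fit(P,BK,[.444,.211,0],"up",0))
P=pts(*o["tray"],(.548,-.06),.055,.02); print("trayb",len(P),fit(P,BK,[.548,-.06,0],"up",.004))
W=unproj(*o["tray"]).reshape(-1,3); W=W[np.isfinite(W).all(1)]; d=np.hypot(W[:,0]-.61,W[:,1]+.02)
P=W[(W[:,2]>.0085)&(W[:,2]<.02)&(abs(d-.125)<.02)]
r=least_squares(lambda v:np.hypot(P[:,0]-v[0],P[:,1]-v[1])-.1265,[.61,-.02],loss="soft_l1",f_scale=.002); print("tray",len(P),r.x,np.median(abs(r.fun)))
E
```

```text
floor cyl [ 0.48205335 -0.31160622  0.34160799] 0.11065197514114913
floor tray [0.56003254 0.08043168 0.00453956] 0.0024498205796425494
floor bk [3.99752396e-01 3.00067416e-01 1.94480053e-04] 0.0008493021806472016
cyl 4378 (array([ 0.45603355, -0.36176483,  0.00058645,  0.16495195]), np.float64(0.0005278982543132273))
fallen 4139 (array([ 0.46243713,  0.35451241,  0.00247785, -0.43573231]), np.float64(0.0005895112721718326))
stand 2680 (array([0.44268802, 0.21099125, 0.00640256]), np.float64(0.0006585230711624616))
trayb 2468 (array([ 0.5422454 , -0.05994124,  0.00723255]), np.float64(0.0006115684279633202))
tray 2894 [ 0.59441476 -0.02646646] 0.0009839231605102833
```

```bash
python3 - <<'E'
from h import *
import pickle
o=pickle.load(open("w.pkl","rb"))
for n,c in(("bk",(.4427,.211)),("tray",(.5422,-.06))):
    P=pts(*o[n],c,.05,.05,.15); d=np.hypot(*(P[:,:2]-c).T); 
    print(n,np.percentile(P[:,2],[50,80,90,95,99,100]).round(4))
    for a,b in((.026,.029),(.029,.033),(.033,.036),(.036,.04),(.04,.05)):
        m=(d>=a)&(d<b); print(a,m.sum(),np.percentile(P[m,2],[5,50,95]).round(4) if m.sum() else "")
W=unproj(*o["tray"]).reshape(-1,3); W=W[np.isfinite(W).all(1)]; d=np.hypot(W[:,0]-.6,W[:,1]+.023)
P=W[(W[:,2]>.009)&(W[:,2]<.018)&(abs(d-.128)<.025)]
for lo in (.008,.010,.012):
  Q=P[P[:,2]>lo]; r=least_squares(lambda v:np.hypot(Q[:,0]-v[0],Q[:,1]-v[1])-v[2],[.6,-.02,.125],loss="soft_l1",f_scale=.002)
  ang=np.degrees(np.arctan2(Q[:,1]-r.x[1],Q[:,0]-r.x[0])); print(lo,len(Q),r.x,np.median(abs(r.fun)),np.histogram(ang,12,(-180,180))[0])
f=o["tray"][0]; save(f,"tray_w.png",crop=(190,10,430,260),scale=2.4)
E
```

```text
bk [0.0814 0.0899 0.0906 0.091  0.0918 0.0926]
0.026 854 [0.0528 0.0708 0.0907]
0.029 829 [0.0686 0.0869 0.0909]
0.033 108 [0.0887 0.0899 0.0916]
0.036 38 [0.0897 0.0913 0.0924]
0.04 0 
tray [0.0865 0.0942 0.0947 0.0952 0.0959 0.0971]
0.026 809 [0.0527 0.0725 0.0948]
0.029 811 [0.074  0.0924 0.0951]
0.033 103 [0.0929 0.0944 0.0961]
0.036 30 [0.0926 0.0953 0.0964]
0.04 0 
0.008 2707 [ 0.59428567 -0.02652335  0.12682374] 0.0010068951757992162 [189 169 169 179 199 257 243 268 329 256 237 212]
0.01 2341 [ 0.59430557 -0.02652121  0.12704771] 0.0009580962825747608 [163 148 146 148 166 220 212 228 292 228 204 186]
0.012 1010 [ 0.59431318 -0.02654395  0.127343  ] 0.0007696125358982453 [ 66  64  46  57  63 100  93 100 120 113 101  87]
```

View pics/tray_w.png

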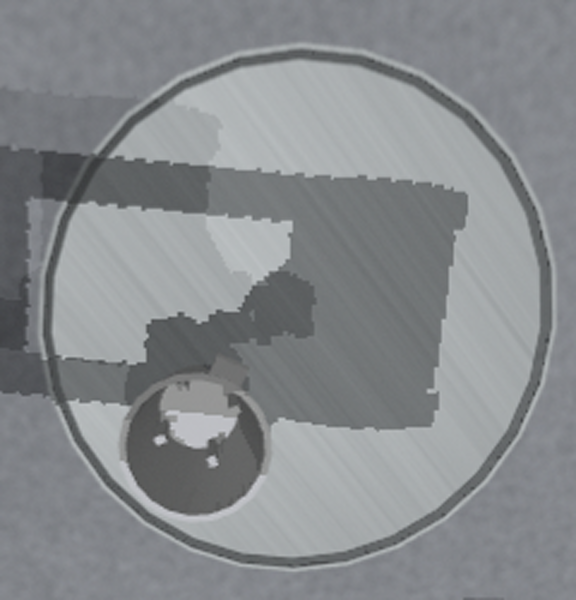

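Tray centre is (0.594, -0.0265), with the tray beaker's spout on its +y side at crop pixel (228,370). Now I refine the beaker fits and pick up the cylinder.

```bash
cat >> h.py <<'E'
def rimfit(P,ztop,c):
    Q=P[abs(P[:,2]-ztop)<.004]; r=least_squares(lambda v:np.hypot(Q[:,0]-v[0],Q[:,1]-v[1])-.0305,c,loss="soft_l1",f_scale=.001); return r.x,len(Q),np.median(abs(r.fun))
def lying(az,t,s,e=0):
    a=axis(az,e); y=np.cross([0,0,1],a); n=np.cross(a,y); n/=np.linalg.norm(n)
    return tool_q(-n*np.cos(t)-a*np.sin(t), s*y)
def st(m=""):
    s=sensors.get_state(); print(m,"t",round(s["time_s"],2),"tcp",np.round(s["tcp_pos"],4),"gap",round(s["finger_gap"],3),"F",np.round(s["force"],1),"ff",np.round(s["finger_force"],1)); return s
E
python3 - <<'E'
from h import *
import pickle
o=pickle.load(open("w.pkl","rb"))
print("stand",rimfit(pts(*o["bk"],(.444,.211),.055,.02),.0905,[.443,.211]))
print("trayb",rimfit(pts(*o["tray"],(.544,-.06),.055,.02),.0945,[.542,-.06]))
P=pts(*o["bk"],(.505,.325),.085,.008,.08)
for e in(-.05,-.1,-.13,-.16,-.2):
    print("fallen",e,fit(P,BK,[.465,.345,0,-.42],("lie",e),.023))
t=np.deg2rad(25); az=.165; s=-1; O=np.array([.456,-.3618,.032]); 
q=lying(az,t,s,EC); g=tcp(O+.115*axis(az,EC),q,.014); zt=R.from_quat(q).as_matrix()[:,2]
print("grasp",g,arm.solve_ik(g,q)); 
q2=lying_to_up(np.pi/2,t,s); g2=tcp([.65,.015,.115+.0055],q2,.014); print("place",g2,arm.solve_ik(g2,q2),arm.solve_ik(g2+[0,0,.18],q2))
arm.move_ptp(g-.12*zt,q); arm.servo_line(g,v=.12); st("at"); arm.command_gripper(0,60); st("closed")
arm.servo_line(g+[0,0,.05],v=.1); st("lift")
save(imaging.grab_frame("scene"),"lift.png",crop=(100,60,340,260),scale=2)
E
```

```text
stand (array([0.44357172, 0.20916396]), 781, np.float64(0.001126909701497661))
trayb (array([ 0.54189441, -0.06158721]), 805, np.float64(0.0010926707539890453))
fallen -0.05 (array([ 0.46141399,  0.35017513,  0.00344415, -0.39622719]), np.float64(0.0006137992305128261))
fallen -0.1 (array([ 0.46244577,  0.35451171,  0.00246059, -0.4357739 ]), np.float64(0.0005909012024523061))
fallen -0.13 (array([ 0.46319341,  0.35285808, -0.00060381, -0.46026726]), np.float64(0.0006261240244599679))
fallen -0.16 (array([ 0.46386362,  0.35182153, -0.00118669, -0.41756706]), np.float64(0.0006950413868067477))
fallen -0.2 (array([ 0.46483621,  0.35130874, -0.00278813, -0.42150036]), np.float64(0.0009527181190451166))
grasp [ 0.57592033 -0.3418316   0.03348597] [-0.44845635  0.8531038   1.18432493 -0.29467402  1.55065001  1.03066028]
place [0.65       0.00231169 0.12641666] [-0.50541702  0.8297899   1.4572171   0.91757993  1.6243532  -0.8487275 ] [-0.50541702  0.62598761  1.34649562  0.95547711  1.81177123 -0.59296234]
at t 7.91 tcp [ 0.5768 -0.3421  0.0342] gap 0.997 F [ 0.2  0.4 -0.2] ff 0.0
closed t 8.47 tcp [ 0.5762 -0.3418  0.0339] gap 0.319 F [0.6 0.5 2.3] ff 60.1
lift t 9.12 tcp [ 0.5761 -0.3418  0.084 ] gap 0.319 F [-0.5  0.9 -1.1] ff 59.7
```

View pics/lift.png

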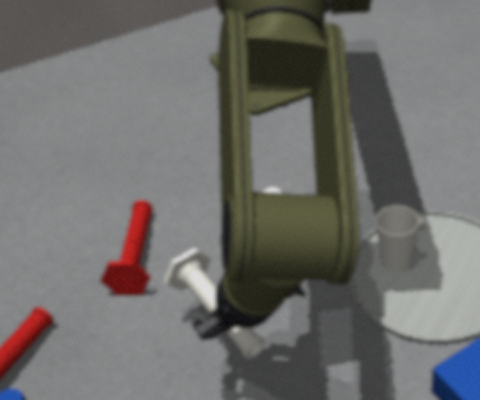

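```bash
python3 - <<'E'
from h import *
t=np.deg2rad(25); s=-1
q2=lying_to_up(np.pi/2,t,s); g2=tcp([.65,.015,.115+.0055],q2,.014)
p=sensors.get_state()["tcp_pos"]; arm.servo_line([p[0],p[1],.30],v=.25)
arm.move_ptp(g2+[0,0,.18],q2); arm.servo_line(g2+[0,0,.03],v=.15); arm.hold(.1); st("above")
f=imaging.grab_frame("scene"); W=unproj(f)
arm.servo_line(g2,v=.03); arm.hold(.1); st("down")
f=imaging.grab_frame("scene"); save(f,"pl.png",crop=(200,60,420,260),scale=3)
W=unproj(f).reshape(-1,3); W=W[np.isfinite(W).all(1)]; m=(np.hypot(W[:,0]-.65,W[:,1]-.015)<.05)&(W[:,2]>.01)&(W[:,2]<.3); P=W[m]
for a,b in((.03,.05),(.05,.08),(.14,.17)):
    k=(P[:,2]>a)&(P[:,2]<b); print(a,k.sum(),P[k].mean(0).round(4) if k.any() else"")
E
```

```text
above t 12.78 tcp [0.6505 0.0021 0.1576] gap 0.32 F [ 0.2  0.7 -0.8] ff 59.8
down t 14.08 tcp [0.6501 0.0023 0.1267] gap 0.322 F [ 0.7  0.2 -0.6] ff 59.8
0.03 45 [0.6585 0.0074 0.0391]
0.05 50 [0.6614 0.0111 0.0625]
0.14 198 [ 0.6537 -0.0016  0.1534]
```

View pics/pl.png

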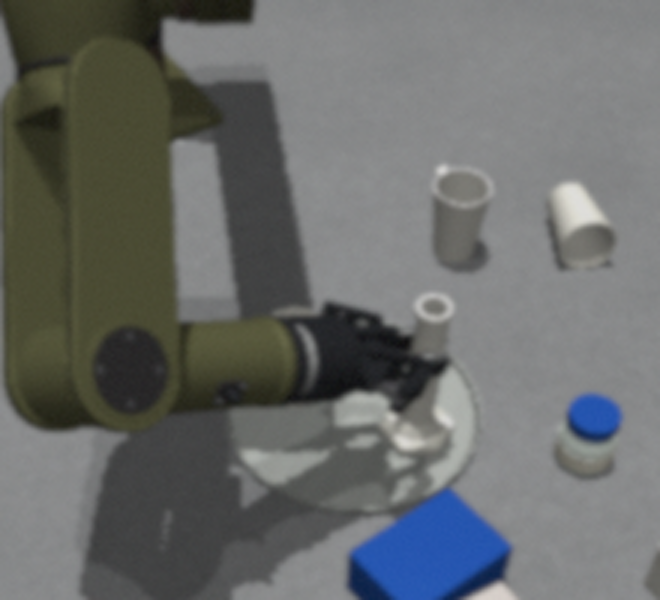

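The cylinder is upright over the free part of the tray (foot at about (418,425)) and the hand is clear of the tray beaker. I lower it to contact and release.

```bash
python3 - <<'E'
from h import *
t=np.deg2rad(25)
F0=np.array(sensors.get_state()["force"])
for k in range(6):
    p=np.array(sensors.get_state()["tcp_pos"]); 
    q=[.65,.0023,.1264-.001*(k+1)]; arm.servo_line(q,v=.02); arm.hold(.08)
    dF=np.array(sensors.get_state()["force"])-F0; print(k,dF.round(1))
    if dF[2]>3: break
arm.command_gripper(1.0); arm.hold(.3); st("open")
zt=R.from_quat(sensors.get_state()["tcp_rot"]).as_matrix()[:,2]; p=np.array(q)
arm.servo_line(p-.13*zt,v=.12); st()
f=imaging.grab_frame("wrist"); s=sensors.get_state()
P=pts(f,(s["tcp_pos"],s["tcp_rot"]),(.65,.015),.05,.02,.25)
for a,b in((.03,.06),(.06,.09),(.09,.12),(.12,.15),(.15,.2)):
    k=(P[:,2]>a)&(P[:,2]<b); print(a,k.sum(),P[k].mean(0).round(4) if k.any() else"",P[k].max(0).round(4) if k.any() else"")
print(fit(P,CY,[.65,.015,0],"up",.004))
q=lambda e,s:lying(-.43,np.deg2rad(25),s,e)
# look pose over beakers
r=np.array([.50,.27,0]);  qd=tool_q([0,0,-1],r)
arm.servo_line(p-.13*zt+[0,0,.15],v=.3)
arm.move_ptp([.44,.23,.25],tool_q([0,0,-1],[.44,.23,0])); arm.hold(.15)
s=st("look"); f=imaging.grab_frame("wrist"); import pickle; pickle.dump((f,(s["tcp_pos"],s["tcp_rot"])),open("w2.pkl","wb"))
save(f,"bk2.png",scale=1.4)
E
```

```text
0 [0.7 0.2 0.4]
1 [-0.9  0.3  0.9]
2 [-0.1 -0.7 -0.4]
3 [-0.  -0.   0.5]
4 [-0.2 -1.5  3.1]
open t 16.7 tcp [0.65   0.0023 0.1214] gap 1.002 F [-0.1 -0.  -0.3] ff 0.0
 t 17.93 tcp [ 0.6497 -0.1147  0.176 ] gap 1.0 F [ 0.2 -0.1 -0.2] ff 0.0
0.03 635 [0.6494 0.0017 0.0455] [0.664  0.0104 0.0599]
0.06 786 [0.6494 0.0017 0.0755] [0.664  0.0114 0.09  ]
0.09 966 [0.6494 0.0016 0.1057] [0.6641 0.0108 0.12  ]
0.12 1213 [0.6494 0.0017 0.1357] [0.664  0.0107 0.15  ]
0.15 2040 [0.6494 0.0082 0.1661] [0.6657 0.0299 0.1751]
(array([ 6.49411646e-01,  1.36726587e-02, -2.32531273e-04]), np.float64(0.0003443621680280784))
look t 20.29 tcp [0.4411 0.2292 0.2495] gap 0.995 F [ 0.8 -0.4  0.2] ff 0.0
```

View pics/bk2.png

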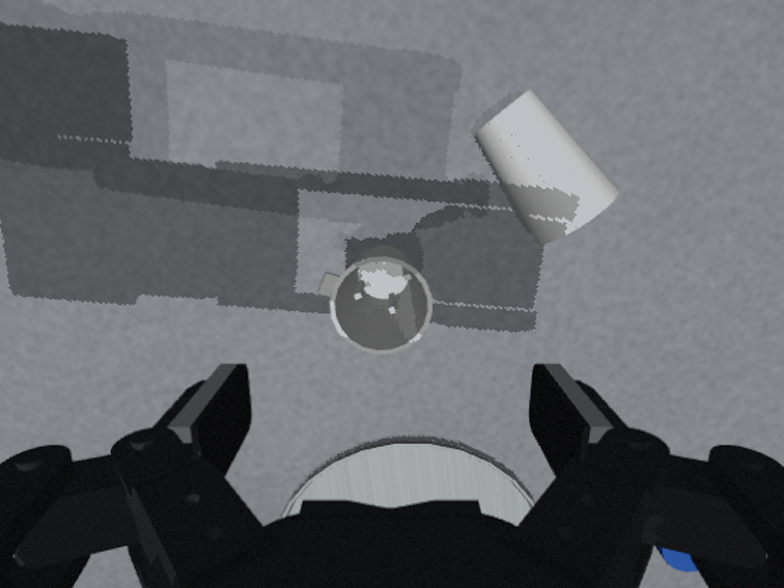

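The cylinder stands exactly vertical at (0.649, 0.014). In this view the fallen beaker runs from base (505,115) to rim (580,220), and its spout isn't visible, so it may be underneath. I do a free-pitch fit with the outer wall only.

```bash
python3 - <<'E'
from h import *
import pickle
for F in (pickle.load(open("w2.pkl","rb")),pickle.load(open("w.pkl","rb"))["bk"]):
    P=pts(*F,(.505,.325),.085,.010,.09)
    def res(v):
        a=axis(v[3],v[4]); d=P-v[:3]; h=d@a; return pdist(np.linalg.norm(d-h[:,None]*a,axis=1),h,BK[:3])
    best=min((least_squares(res,[.464,.352,.025,az,e],loss="soft_l1",f_scale=.0015,x_scale=.01) for az in(-.4,-.5) for e in(-.1,-.15)),key=lambda r:r.cost)
    print(len(P),best.x.round(4),best.cost,np.median(best.fun))
    # z profile along axis of topmost points
    v=best.x; a=axis(v[3],0); d=P-[v[0],v[1],0]; h=d@a; l=np.abs(d@np.array([-a[1],a[0],0]))
    print([(round(x,2),round(float(np.median(P[(abs(h-x)<.004)&(l<.004),2])),4)) for x in(.01,.03,.05,.07,.085)])
F=pickle.load(open("w2.pkl","rb")); print("stand",rimfit(pts(*F,(.444,.211),.036,.02),.0905,[.443,.21]))
q=lying(-.43,np.deg2rad(25),1,-.1)
for s in(1,-1):
  for psi in(-90,-75,-60):
    q2=lying_to_up(np.deg2rad(psi),np.deg2rad(25),s); g2=tcp([.542,-.061,.046+.07],q2,.01); print(s,psi,arm.solve_ik(g2,q2),arm.solve_ik(g2+[0,0,.13],q2) is not None)
E
```

```text
5960 [ 0.4635  0.352   0.0234 -0.4282 -0.0928] 0.0011025060222020443 0.00040022570294498633
[(0.01, 0.0486), (0.03, 0.0525), (0.05, 0.0564), (0.07, 0.0603), (0.09, 0.0629)]
4139 [ 0.4633  0.3522  0.0233 -0.429  -0.0923] 0.0007507662314829207 0.0004004185521500798
[(0.01, 0.0485), (0.03, 0.0523), (0.05, 0.0563), (0.07, 0.0603), (0.09, 0.0628)]
stand (array([0.44382146, 0.20898617]), 991, np.float64(0.0010488702230895888))
1 -90 [ 0.37985082  0.74802699  1.75482029 -1.01589305  1.43139331  0.9774769 ] True
1 -75 [ 0.41979054  0.70426503  1.94119679 -1.22092358  1.26213318  1.05478323] True
1 -60 None True
-1 -90 [ 0.37985082  0.74802699  1.75482029 -1.01589305  1.43139331 -2.16411576] True
-1 -75 [ 0.41979054  0.70426503  1.94119679 -1.22092358  1.26213318 -2.08680942] True
-1 -60 None True
```

```bash
python3 - <<'E'
from h import *
t=np.deg2rad(25); s=1; az=-.4285; e=-.095; O=np.array([.4634,.3521,.0233])
q=lying(az,t,s,e); g=tcp(O+.07*axis(az,e),q,.010); zt=R.from_quat(q).as_matrix()[:,2]
q2=lying_to_up(np.deg2rad(-80),t,s); g2=tcp([.542,-.061,.046+.07],q2,.010)
print(arm.solve_ik(g,q),arm.solve_ik(g2,q2))
arm.move_ptp(g-.1*zt,q); arm.servo_line(g,v=.12); st("at"); arm.command_gripper(0,35); st("closed")
arm.servo_line(g+[0,0,.2],v=.2); st("lift")
arm.move_ptp(g2+[0,0,.14],q2); arm.servo_line(g2+[0,0,.065],v=.15); arm.hold(.2); S=st("hover")
f=imaging.grab_frame("wrist"); import pickle; pickle.dump((f,(S["tcp_pos"],S["tcp_rot"])),open("w3.pkl","wb"))
sc=imaging.grab_frame("scene")
a=cv2.resize(np.asarray(f["pixels"]),(560,420))[:,:,::-1]; b=cv2.resize(np.asarray(sc["pixels"])[100:250,220:420,::-1],(560,420),interpolation=cv2.INTER_CUBIC)
cv2.imwrite("pics/hov.png",cv2.resize(np.hstack([a,b]),(800,300)))
for fr,ps in((f,(S["tcp_pos"],S["tcp_rot"])),(sc,None)):
    P=pts(fr,ps,(.542,-.061),.045,.118,.25); 
    for pr in(BK,): print(len(P),fit(P,pr,[.542,-.061,0],"up",.111) if len(P)>50 else "")
    Q=pts(fr,ps,(.542,-.061),.045,.03,.1); print(" outer",len(Q),fit(Q,BK,[.542,-.061,0],"up",.004) if len(Q)>50 else "")
E
```

```text
[ 0.34564421  0.68642234  1.4891084   0.25137368  1.22510846 -0.91311646] [ 0.40950363  0.71754994  1.87815881 -1.14500524  1.31640939  1.02195764]
at t 22.12 tcp [0.5306 0.322  0.0403] gap 1.002 F [ 0.  -0.7  0.1] ff 0.0
closed t 22.48 tcp [0.5309 0.3218 0.0407] gap 0.711 F [ 0.6 -1.3  6. ] ff 37.2
lift t 23.63 tcp [0.5291 0.3214 0.2381] gap 0.704 F [ 0.6  0.2 -0.3] ff 37.7
hover t 25.91 tcp [ 0.5408 -0.052   0.1862] gap 0.713 F [ 0.   0.7 -0.2] ff 37.7
3277 (array([ 0.54158536, -0.06008093, -0.00252333]), np.float64(0.0005968076566206517))
 outer 3293 (array([ 0.54249302, -0.05969659,  0.0010513 ]), np.float64(0.0005871156664902342))
747 (array([ 0.54486925, -0.060479  ,  0.0022371 ]), np.float64(0.0009396967400670947))
 outer 394 (array([ 0.54261466, -0.06041488,  0.00329123]), np.float64(0.0007459256984525943))
```

View pics/hov.png

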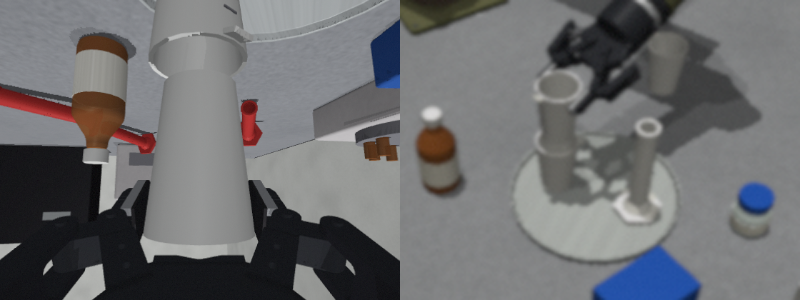

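The held beaker hangs upright directly over the tray beaker (right half, around (558,110) above (555,165)), and the cylinder at (645,170) is clear. I lower it to contact.

```bash
python3 - <<'E'
from h import *
t=np.deg2rad(25); s=1
q2=lying_to_up(np.deg2rad(-80),t,s); g2=tcp([.5427,-.0608,.046+.07],q2,.010)
F0=np.array(sensors.get_state()["force"]); arm.servo_line(g2+[0,0,.012],v=.06); st("mid")
for k in range(14):
    z=.010-.0015*k; arm.servo_line(g2+[0,0,z],v=.03); arm.hold(.04)
    dF=np.array(sensors.get_state()["force"])-F0
    if np.linalg.norm(dF)>5: break
print(k,z,dF.round(1)); arm.hold(.1); st("contact")
arm.command_gripper(1.0); arm.hold(.3); st("open")
S=sensors.get_state(); zt=R.from_quat(S["tcp_rot"]).as_matrix()[:,2]
arm.servo_line(np.array(S["tcp_pos"])-.12*zt+[0,0,.02],v=.12); arm.hold(.1); S=st("back")
f=imaging.grab_frame("wrist"); ps=(S["tcp_pos"],S["tcp_rot"])
P=pts(f,ps,(.542,-.061),.045,.097,.25); print("inner",len(P),P[:,2].max(),fit(P,BK,[.542,-.061,0],"up",.046))
Q=pts(f,ps,(.542,-.061),.045,.02,.088); print("outer",len(Q),fit(Q,BK,[.542,-.061,0],"up",.004))
save(f,"nest.png",scale=1.2)
E
```

```text
mid t 27.04 tcp [ 0.5412 -0.0519  0.1325] gap 0.709 F [-0.2  0.3 -1. ] ff 37.7
6 0.0009999999999999992 [-1.1  1.2  6.1]
contact t 29.18 tcp [ 0.5409 -0.0523  0.1223] gap 0.71 F [-1.7  0.9  5.1] ff 37.5
open t 29.86 tcp [ 0.5411 -0.0519  0.1212] gap 0.996 F [ 0.4 -0.4  0.3] ff 0.0
back t 31.19 tcp [0.522  0.0545 0.1915] gap 0.999 F [-0.4 -0.4 -0.4] ff 0.0
inner 4920 0.13804240326348716 (array([ 5.43578066e-01, -6.03190009e-02, -8.81789492e-05]), np.float64(0.0005668565196623625))
outer 5391 (array([ 0.54240572, -0.05962   ,  0.00185297]), np.float64(0.000513075560444616))
```

View pics/nest.png

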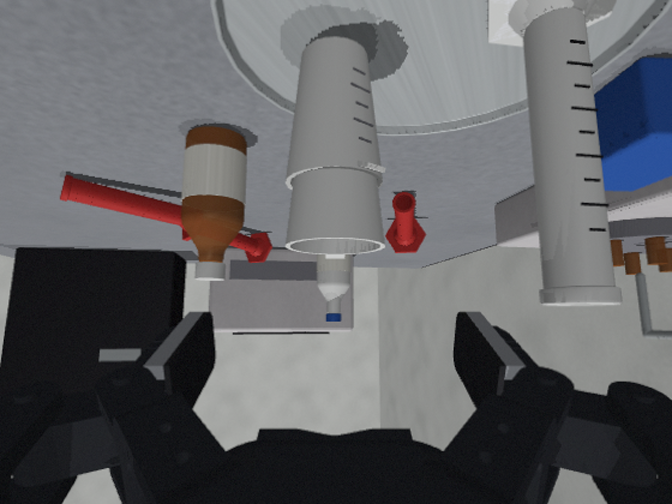

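The beaker is fully home: rim edge at (335,245) coaxial with the outer one, fit offset 42 mm, centres within 1.4 mm. Now the last beaker, grasped from above with the fingers closing along y, clear of its spout at −x.

```bash
python3 - <<'E'
from h import *
q=min((tool_q([0,0,-1],[0,s,0]) for s in(1,-1)),key=lambda q:abs(arm.solve_ik([.4437,.2095,.2],q)[5]) if arm.solve_ik([.4437,.2095,.2],q) is not None else 9)
g=tcp([.4436,.2095,.073],q); g2=tcp([.5432,-.0602,.088+.073],q)
print(arm.solve_ik(g,q),arm.solve_ik(g2,q),arm.solve_ik(g2+[0,0,.17],q))
p=np.array(sensors.get_state()["tcp_pos"]); arm.servo_line(p+[0,.03,.1],v=.25)
arm.move_ptp(g+[0,0,.12],q); arm.servo_line(g,v=.12); st("at"); arm.command_gripper(0,35); st("closed")
arm.servo_line(g+[0,0,.25],v=.2); arm.move_ptp(g2+[0,0,.13],q); arm.servo_line(g2+[0,0,.065],v=.12); arm.hold(.2); S=st("hover")
sc=imaging.grab_frame("scene"); f=imaging.grab_frame("wrist"); ps=(S["tcp_pos"],S["tcp_rot"])
P=pts(f,ps,(.543,-.06),.045,.185,.28); print("w held",len(P),fit(P,BK,[.543,-.06,0],"up",.153) if len(P)>50 else"")
P=pts(sc,None,(.543,-.06),.04,.16,.25); print("held",len(P),fit(P,BK,[.543,-.06,0],"up",.153) if len(P)>50 else"")
P=pts(sc,None,(.543,-.06),.04,.1,.137); print("inner",len(P),fit(P,BK,[.543,-.06,0],"up",.046) if len(P)>50 else"")
a=cv2.resize(np.asarray(f["pixels"]),(560,420))[:,:,::-1]; b=cv2.resize(np.asarray(sc["pixels"])[100:250,220:420,::-1],(560,420),interpolation=cv2.INTER_CUBIC)
cv2.imwrite("pics/hov2.png",cv2.resize(np.hstack([a,b]),(800,300)))
E
```

```text
[ 3.55093815e-01  4.04471166e-01  1.90540799e+00 -4.44089210e-16
  8.31713497e-01 -1.21570251e+00] [-1.87666311e-01  3.51840506e-01  1.68853269e+00 -4.44089210e-16
  1.10121946e+00 -1.75846264e+00] [-1.87666311e-01  2.14842373e-01  1.43225134e+00 -4.44089210e-16
  1.49449894e+00 -1.75846264e+00]
at t 34.64 tcp [0.4441 0.2097 0.0795] gap 1.005 F [-0.1  0.2  0.8] ff 0.0
closed t 34.99 tcp [0.4443 0.2097 0.0802] gap 0.722 F [-1.1 -0.2  5.5] ff 36.9
hover t 38.4 tcp [ 0.5439 -0.0603  0.233 ] gap 0.725 F [ 0.1 -0.9 -1.3] ff 38.2
w held 3241 (array([ 0.54224685, -0.06103879,  0.02457036]), np.float64(0.0010083954698463726))
held 688 (array([ 0.54548943, -0.06038216,  0.00471568]), np.float64(0.0008288315657663643))
inner 245 (array([ 0.5436118 , -0.06109557,  0.00124216]), np.float64(0.0006565694171450447))
```

View pics/hov2.png

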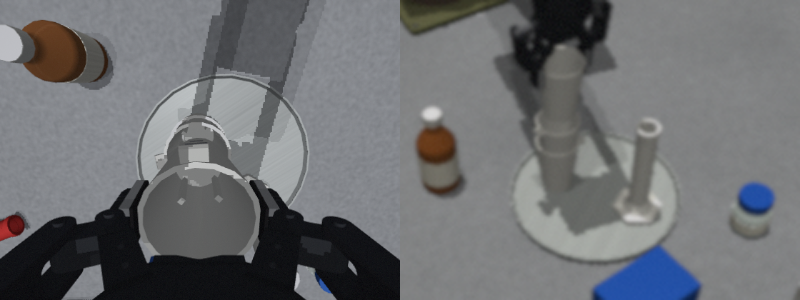

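The third beaker hangs straight over the stack (right half, (565,65) above (557,120)). I lower it.

```bash
python3 - <<'E'
from h import *
q=sensors.get_state()["tcp_rot"]; g2=np.array([.5425,-.0602,.167])
F0=np.array(sensors.get_state()["force"]); arm.servo_line(g2+[0,0,.012],v=.06); st("mid")
for k in range(14):
    z=.010-.0015*k; arm.servo_line(g2+[0,0,z],v=.03); arm.hold(.04)
    dF=np.array(sensors.get_state()["force"])-F0
    if np.linalg.norm(dF)>5: break
print(k,z,dF.round(1)); arm.hold(.1); S=st("contact")
arm.command_gripper(1.0); arm.hold(.3); st("open")
arm.servo_line(np.array(S["tcp_pos"])+[0,0,.13],v=.12)
arm.move_ptp([.43,.06,.38],tool_q([0,0,-1],[0,.0,0]+R.from_quat(q).as_matrix()[:,1])); arm.hold(.2); st("away")
sc=imaging.grab_frame("scene")
for n,lo,hi,z in(("top",.142,.2,.088),("mid",.1,.132,.046),("bot",.03,.088,.004)):
    P=pts(sc,None,(.543,-.06),.045,lo,hi); print(n,len(P),P[:,2].max().round(4),fit(P,BK,[.543,-.06,0],"up",z))
P=pts(sc,None,(.65,.014),.04,.03,.2); print("cyl",fit(P,CY,[.65,.014,0],"up",.004))
save(sc,"end.png",crop=(200,80,440,260),scale=3)
E
```

```text
mid t 39.53 tcp [ 0.5429 -0.0603  0.1793] gap 0.721 F [-0.1 -0.2 -0.4] ff 38.2
7 -0.0005000000000000004 [ 0.5 -0.9  9. ]
contact t 41.97 tcp [ 0.5435 -0.0604  0.168 ] gap 0.725 F [-0.8 -0.8  7.5] ff 38.6
open t 42.63 tcp [ 0.5425 -0.0602  0.1664] gap 1.0 F [-0.   0.3  0. ] ff 0.0
away t 44.84 tcp [0.4308 0.0592 0.3788] gap 1.003 F [ 0.9 -0.3 -0.6] ff 0.0
top 439 0.1833 (array([ 0.54306908, -0.06088101,  0.00524142]), np.float64(0.0007673858148198339))
mid 135 0.1319 (array([ 0.54413962, -0.06193537,  0.0140707 ]), np.float64(0.00045257856587825466))
bot 211 0.088 (array([ 0.54309725, -0.05962095, -0.00634024]), np.float64(0.0006366332978706156))
cyl (array([0.64923781, 0.01524774, 0.00217049]), np.float64(0.0008346057080742351))
```

View pics/end.png

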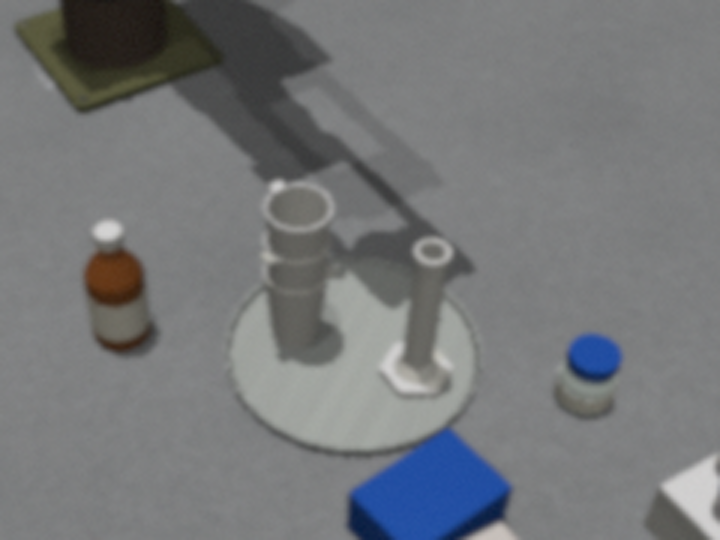

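The final view shows the three-beaker stack straight at (298,260), the cylinder upright at (430,310), and the bottle, jar and box in place. The contact height matches fully home.

```bash
python3 -c "
from h import *
print(order.finish_job())"
```

```text
the job is handed in; nothing more can be done
None
```

The job is handed in at about 45 s of the 72 s: my last images show the cylinder upright in the tray, the three beakers in one straight, fully nested stack, and the bottle, jar and tip box in place, but no verdict was returned.

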